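# Tip the blanched lemons out of the tilting kettle

### The arm

A 6-joint arm with a two-finger parallel gripper is mounted at the origin on a cart in front of the work surface, level with it; the furniture and walls round the work are solid. World frame = base frame: x ahead of the robot, y to its left, z up, the work surface at z = 0. Lengths are in m, angles in rad, forces in N, time in s.
With the tool pointing down it reaches from about 0.3 to 0.875 m from the base axis. Payload 4.2 kg.
Tool frame: the origin (TCP) lies on the centre line of the jaws, within the pads' length; the fingertips stand 14 mm ahead of it and the grasp point (between the pads) lies 5 mm behind it; z points along the fingers, y is the line along which they close (so a half turn about z gives the same grasp; the last joint's range is limited). The gripper opens to 85 mm and grips with 20 to 120 N. Pads are 22 mm wide; open, the fingers measure 114 mm over their backs; the gripper's body (76 mm by 85 mm) begins 54 mm behind the grasp point. The pads swing forward as they close: fully open they stand 13 mm farther back than shut.
Start: joints at [-1.234, 0.32, 1.565, -0, 1.257, -0.02], TCP at [0.201, -0.539, 0.218] pointing down, gripper open.
Joint ranges: [-3.11, 3.11], [-0.84, 2.01], [0.21, 2.61], [-1.34, 4.49], [0.05, 2.63], [-2.56, 2.56]. Speed limits (rad/s): [2.57, 2.57, 3.14, 3.14, 3.14, 3.14].

### API

Orientations are given as a unit quaternion [w, x, y, z].
In Python, from workcell import env gives the robot as it stands.
- The arm moves only by the tool arm_command, never from a script. Its argument "commands" is one flat list of numbers, 5 for each row, row after row: the opening, from -1 (shut) to 1 (fully open), so that 0 is half open, then the shift along the tool's x, y, z in cm, then the turn about the tool's z in rad. In form: [hand, tx, ty, tz, twist, hand, tx, ty, tz, twist, ...]. A call has 1 to 5 rows; each row shifts and turns the commanded pose from where the row before left it, along the tool's axes as they then stand; what a row does not reach is not made up. A row lasts 1/12 s, in which the tool goes at most 41.7 mm and 7.16 degrees, less where a joint would pass 70% of its speed; a pose out of reach is approached as far as the arm can. A call with a gripper value outside its range is refused whole. The fingers move at their own pace and stop on an object; the grip force is fixed at half the most. Time passes only in rows, so rows that do not move let the fingers close. It gives the time, the measured TCP pose, the force, the opening and the grip force at its end, in the units of the state.
- env.get_obs(): the state, without advancing time (a new reading comes with each control period).
- env.grab_frame(name): name is "scene" or "side" or "wrist"; returns (picture, depth): 480x640x3 uint8, blue, green, red; 480x640 float32, m along the optical axis (not along the pixel's ray), 0 where there is no reading.
- env.camera_model(name): a dict with "mtx" (3x3 intrinsics, pixels), "R" (3x3) and "t" (3): a world point X has camera coordinates R X + t; the wrist camera has in their place "hand_eye" (4x4, takes a point from camera to tool coordinates, whose origin is the TCP and whose axes are the flange's). Camera axes: x right, y down, z forward; pixel columns grow to the right and rows downward; lengths in m; the calibration is good to about 2 mm. A picture is of the moment at which its call begins: read the wrist's pose just before it. camera_model takes no time and is no camera call.
- env.close_job(): hands the job in; it is judged then, once.
The state is a dict: "t": time; "joint_positions": joint angles; "qvel": joint speeds; "tau": joint torques, N m; "ee_pos": TCP position; "tcp_rot": TCP orientation; "wrist_force": force on the tool from outside, world axes, zero at the start; "torque": the same for the moment, N m; "grip_width": opening from 0.0 (shut) to 1.0 (fully open); "gripper_force": force on a finger pad.
Only numpy, scipy, OpenCV 4.12 (cv2) and the standard library are available. Lean on these libraries where they do the work, as an engineer would, in place of code of your own. Each camera call takes 0.05 s, during which the arm holds its last target. There are 200 camera calls.

### The job

Empty the small tilting kettle: lift its lid right back onto its stop, flip the red safety catch on its right side toward the front, then pull the black lever grip forward and down as far as it goes so that both lemons roll out of the kettle into the steel pan below. The kettle swings upright by itself when let go, so finish while still holding the lever at its front stop; leave the pan and the other things on the worktop where they are.

Things in the scene. Friction and masses are not known exactly. Their poses are not given: they have to be found in the camera images.
- cooker: fixed steel frame of the tilting kettle, 290 mm wide, 178 mm deep; origin on the worktop under the middle of the tilt axis; its x points to the back (away from the user), y to the left, z up. 42 mm thick round-topped cheeks, 215 mm high, x -60 to 60 mm, outer faces at y +-145 mm; the bowl between them (181 mm wide, rim 176 mm high) holds two lemons
- lid_hinge (a point): middle of the lid's hinge line, which runs along the frame's y at the back of the kettle, 194 mm above the worktop, 108 mm behind the middle
- lid_handle (a point): middle of the black bar handle (16 mm thick, 78 mm long, along the frame's y) on top of the round lid (186 mm wide). Lid shut: 145 mm in front of the hinge line, 36 mm above it, 37 mm above the lid's plate. The lid's front edge is 201 mm from the hinge line, its underside 14 mm below the hinge line
- lid (a joint): lid angle, rad: 0 shut, grows as the front edge goes up and back, 1.7 on its stop (7 degrees past upright). The hinge is stiff (about 5 N at the handle), so the lid stays where it is left
- catch_pivot (a point): axis of the safety catch on the outer face of the right cheek, along the frame's y, at the depth (y) of the middle of the red tab
- catch_tab (a point): middle of the red tab of the safety catch, a paddle 36 mm tall, 26 mm wide along the frame's y, 9 mm thick; when on it stands upright 46 mm above the pivot, 241 mm above the worktop, clear above the cheek beside it; it swings to the front (frame's -x) and down about the pivot
- catch (a joint): catch angle, rad: 0 on (its pawl blocks the lever), grows as the tab swings to the front, 1.0 fully off; the lever is free from about 0.5; needs 1 to 2 N at the tab and stays where it is left
- tilt_axis (a point): point on the kettle's tilt axis (along the frame's y, 155 mm above the worktop) at the depth (y) of the middle of the lever grip, 255 mm to the right of the kettle's middle
- lever_grip: black lever grip, a round sleeve 18 mm thick (22 mm at its ends), 92 mm long along the frame's y, that revolves freely on the lever's rod, which enters it at its left (kettle) end; origin at its middle, 140 mm from the tilt axis. At the start it stands 0.70 rad to the back of upright over the axis; pulled fully, 1.05 rad to the front
- kettle (a joint): tilt of bowl and lever, rad: 0 upright, grows as the lever swings to the front (frame's -x) over the top, 1.75 at the front stop. A spring and the bowl's weight swing it back: about 2 N at the grip at the start, 5 N at the stop
- lemon_a_center (a point): centre of a yellow lemon, 78x55x56 mm, lying in the bowl
- lemon_b_center (a point): centre of the other yellow lemon, 72x57x58 mm, lying in the bowl
- pan: steel pan, 176 (frame's x) x 162 x 50 mm, 3 mm walls, loose, standing between the cheeks under the bowl and jutting out in front; origin under its centre, on the worktop
- spray_can: orange squeeze bottle with a white cap, 54 mm wide, 169 mm high, bystander left of the kettle; origin at its underside
- ramekin_a: white fluted ramekin with green filling, 82 mm wide, 42 mm high, bystander; origin at its underside
- mill_2: grey salt shaker, 44 mm wide, 90 mm high, bystander on the right; origin at its underside
- tomato_1: red tomato, 70 mm, bystander on the right; origin at its underside
- garlic_1: garlic bulb, 60 mm, bystander at the back right; origin at its underside

How it is judged:
On the way, in this order (a step that is already met when the one before it is completed fails the run):
1. the lid is lifted back onto its stop (value of joint lid above 1.57 rad and value of joint kettle below 0.12 rad), for 0.2 s.
2. the safety catch is flipped off while the kettle is still upright (value of joint catch above 0.7 rad and value of joint kettle below 0.12 rad), for 0.2 s.
3. the lever is pulled to its front stop and held by its grip (value of joint kettle above 1.63 rad and contact force between the fingers and lever_grip above 1.5 N), for 0.2 s.
At the end, for the whole second after the job is handed in: Fingers still hold the lever grip (over 1.5 N), kettle tilt over 1.63 rad (stop 1.75), lid over 1.57 rad (stop 1.7), catch over 0.6 rad (off 1.0), both lemons in the pan (centres inside its walls, under 55 mm high), pan within 30 mm of where it stood (all of step 3 and value of joint lid above 1.57 rad and value of joint catch above 0.6 rad and x of lemon_a_center in the frame of pan between -0.088 and 0.088 m and y of lemon_a_center in the frame of pan between -0.081 and 0.081 m and height (world z) of each of lemon_a_center, lemon_b_center below 0.055 m and x of lemon_b_center in the frame of pan between -0.088 and 0.088 m and y of lemon_b_center in the frame of pan between -0.081 and 0.081 m and distance of pan from where it was at the start of the episode below 0.03 m); the arm keeps its last pose, push and grip.
It fails at once if the kettle is tipped while the lid is not open (value of joint kettle above 0.25 rad and value of joint lid below 1.4 rad).
It fails at once if the lever is forced past the engaged catch (value of joint kettle above 0.25 rad and value of joint catch below 0.35 rad).
It fails at once if a bystander is pushed away (distance of any of spray_can, ramekin_a, mill_2 from where it was at the start of the episode above 0.04 m or distance of any of tomato_1, garlic_1 from where it was at the start of the episode above 0.06 m).
It also fails if it takes over 72 s, if anything falls off the work surface, if the arm or the gripper's body presses on something with over 40 N, if the wrist force passes 120 N, or if a joint passes its speed limit or range.

## Working session

There is one attempt and no reset: what is moved stays moved. The work goes in short steps, Python scripts to look and compute and a tool call to move; the robot and the scene stay as the last step left them, time stands still between calls to the robot, and variables do not carry over. Pictures are saved under pics/ and viewed, at most 10 in all, crops included, and the job is handed in when it is done.

Besides the shell and the picture viewer there is one more tool, called after "Emit:" as name(argument=value, ...) on one line, values as JSON. arm_command: Moves the arm, as the interface text tells. Its arguments: {"type":"object","properties":{"commands":{"type":"array","items":{"type":"number"}}},"required":["commands"]}

```bash
mkdir -p pics; ls; python3 - <<'E'
from workcell import env
import cv2,numpy as np
o=env.get_obs();print(o)
for n in("scene","side"):
    p,d=env.grab_frame(n);cv2.imwrite(f"pics/{n}0.png",p);np.save(f"pics/{n}0.npy",d)
    m=env.camera_model(n);print(n,{k:np.round(v,4).tolist() for k,v in m.items()})
print(env.camera_model("wrist"))
E
```

```text
pics
{'t': 0.0, 'joint_positions': array([-1.23403153e+00,  3.20287268e-01,  1.56569827e+00, -9.25960648e-06,
        1.25741398e+00, -2.00176644e-02]), 'qvel': array([-0.00069734,  0.00067569, -0.00059664,  0.00034772, -0.00066045,
        0.00067583]), 'tau': array([ 2.14089458e-03, -4.15514338e+01, -2.34160352e+01,  3.49861020e-04,
        8.18140106e-03, -5.48778303e-07]), 'ee_pos': array([ 0.20064272, -0.53830582,  0.21687749]), 'tcp_rot': array([-8.91430974e-04,  9.84129782e-01,  1.77447899e-01, -1.46830250e-04]), 'wrist_force': array([-0.47414585,  0.65742735, -0.59238409]), 'torque': array([0.02952299, 0.00567   , 0.04513965]), 'gripper_force': 0.0, 'grip_width': 0.9973116839488538}
scene {'mtx': [[544.9895, 0.0, 312.3926], [0.0, 544.9895, 240.707], [0.0, 0.0, 1.0]], 'R': [[0.8001, -0.5995, -0.0198], [-0.2789, -0.3426, -0.8971], [0.531, 0.7234, -0.4413]], 't': [-0.4508, 0.2643, 1.4479]}
side {'mtx': [[568.3621, 0.0, 318.5128], [0.0, 568.3621, 246.1958], [0.0, 0.0, 1.0]], 'R': [[-0.925, -0.3794, 0.0205], [-0.2661, 0.6083, -0.7477], [0.2712, -0.6971, -0.6637]], 't': [0.447, 0.2741, 1.7343]}
{'mtx': array([[331.38052226,   0.        , 315.56022136],
       [  0.        , 331.38052226, 242.09166444],
       [  0.        ,   0.        ,   1.        ]]), 'hand_eye': array([[-1.40865370e-03, -9.45006296e-01, -3.27049104e-01,
         8.46408118e-02],
       [ 9.99998914e-01, -1.47289289e-03, -5.12434329e-05,
        -3.57646177e-04],
       [-4.33282933e-04, -3.27048821e-01,  9.45007344e-01,
        -1.56566051e-01],
       [ 0.00000000e+00,  0.00000000e+00,  0.00000000e+00,
         1.00000000e+00]])}
```

View pics/scene0.png

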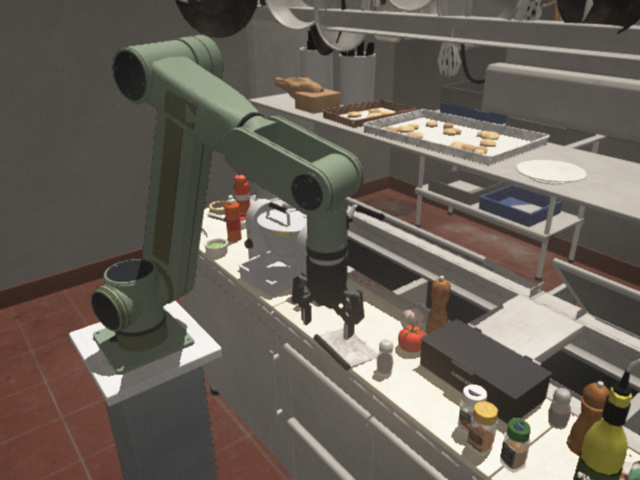

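View pics/side0.png

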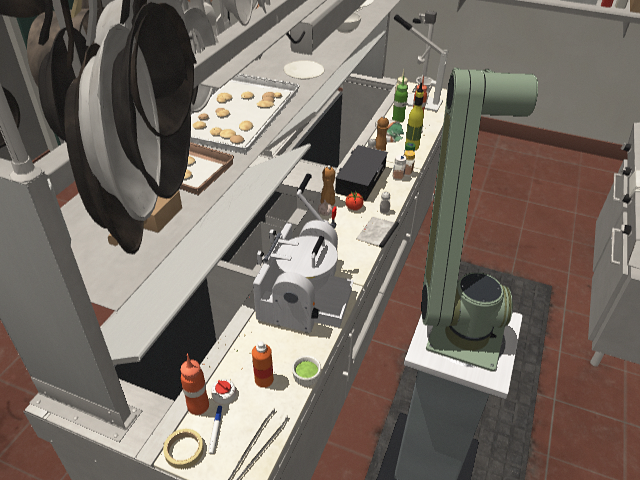

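The scene view shows the kettle near (280,230), with the lid handle at about (278,209) and the grip at (365,212). In the side view the handle is at (320,250), the grip at (304,184) and the red tab at (333,214). I'll measure these with masks and depth.

```bash
cat > h.py <<'E'
from workcell import env
import cv2,numpy as np
from scipy.spatial.transform import Rotation as Ro
def grab(n):
    o=env.get_obs();p,d=env.grab_frame(n);return o,p,d
def cloud(n,d,o=None):
    m=env.camera_model(n);K=m["mtx"]
    v,u=np.mgrid[0:480,0:640];P=np.stack([(u-K[0,2])/K[0,0]*d,(v-K[1,2])/K[1,1]*d,d],-1)
    if n=="wrist":
        H=m["hand_eye"];q=o["tcp_rot"];R=Ro.from_quat([q[1],q[2],q[3],q[0]]).as_matrix()
        W=(P@H[:3,:3].T+H[:3,3])@R.T+o["ee_pos"]
    else: W=(P-m["t"])@m["R"]
    W[d<=0]=np.nan
    return W
E
python3 - <<'E'
from h import *
ims=[]
for n,(x0,x1,y0,y1) in(("scene",(190,400,170,320)),("side",(230,370,160,340))):
    p=cv2.imread(f"pics/{n}0.png");d=np.load(f"pics/{n}0.npy");W=cloud(n,d)
    hsv=cv2.cvtColor(p,cv2.COLOR_BGR2HSV)
    box=np.zeros(d.shape,bool);box[y0:y1,x0:x1]=1
    red=((hsv[...,0]<8)|(hsv[...,0]>172))&(hsv[...,1]>150)&(hsv[...,2]>70)
    dark=hsv[...,2]<55
    for nm,m in(("red",red),("dark",dark)):
        k,l,s,c=cv2.connectedComponentsWithStats((m&box).astype(np.uint8))
        for i in range(1,k):
            if s[i,4]<12: continue
            w=W[l==i];print(n,nm,c[i].round(),s[i].tolist(),np.nanmedian(w,0).round(3),np.nanpercentile(w,5,axis=0).round(3),np.nanpercentile(w,95,axis=0).round(3))
    ims.append(cv2.resize(p[y0:y1,x0:x1],(400,int(400*(y1-y0)/(x1-x0))),interpolation=cv2.INTER_CUBIC))
h=max(i.shape[0] for i in ims)
cv2.imwrite("pics/crop.png",np.hstack([cv2.copyMakeBorder(i,0,h-i.shape[0],0,0,0) for i in ims]))
E
```

```text
scene red [241. 185.] [235, 175, 14, 20, 211] [0.609 0.509 0.145] [0.594 0.499 0.115] [0.634 0.529 0.177]
scene red [238. 217.] [227, 201, 22, 31, 271] [0.513 0.38  0.062] [0.472 0.358 0.04 ] [0.622 0.517 0.088]
scene dark [198. 188.] [195, 170, 6, 36, 41] [ 0.158 -0.111  0.424] [ 0.153 -0.125  0.382] [ 0.163 -0.099  0.466]
scene dark [307. 192.] [291, 174, 32, 36, 866] [ 0.147 -0.559  0.55 ] [ 0.138 -0.582  0.525] [ 0.155 -0.535  0.574]
scene dark [277. 207.] [269, 203, 16, 9, 52] [0.469 0.045 0.244] [0.466 0.011 0.238] [0.476 0.079 0.248]
scene dark [194. 214.] [193, 207, 3, 15, 16] [ 0.151 -0.09   0.353] [ 0.149 -0.097  0.333] [ 0.153 -0.082  0.37 ]
scene dark [370. 212.] [356, 206, 28, 14, 131] [ 0.618 -0.2    0.267] [ 0.611 -0.242  0.261] [ 0.625 -0.157  0.272]
scene dark [348. 222.] [346, 216, 7, 13, 46] [ 0.233 -0.558  0.472] [ 0.227 -0.563  0.462] [ 0.246 -0.554  0.483]
scene dark [249. 243.] [246, 239, 6, 9, 37] [0.428 0.157 0.091] [0.422 0.151 0.082] [0.435 0.167 0.102]
scene dark [343. 274.] [293, 239, 107, 81, 3516] [ 0.202 -0.518  0.321] [ 0.166 -0.575 -0.235] [0.996 0.2
[... 532 characters left out ...]
[ 0.608 -0.235  0.264] [ 0.626 -0.15   0.275]
side dark [352. 188.] [335, 178, 35, 23, 437] [ 0.564 -0.521  0.048] [ 0.498 -0.539  0.01 ] [ 0.621 -0.512  0.075]
side dark [254. 223.] [230, 192, 52, 68, 565] [ 0.988 -0.486 -0.248] [ 0.982 -0.712 -0.28 ] [ 0.993 -0.285 -0.221]
side dark [333. 223.] [332, 220, 4, 8, 15] [ 0.48  -0.102  0.205] [ 0.473 -0.111  0.197] [ 0.484 -0.1    0.224]
side dark [318. 244.] [312, 236, 12, 18, 83] [0.47  0.049 0.247] [0.464 0.016 0.242] [0.477 0.084 0.251]
side dark [290. 297.] [284, 293, 14, 9, 82] [0.494 0.2   0.158] [0.475 0.196 0.144] [0.508 0.205 0.173]
side dark [314. 313.] [311, 308, 8, 10, 59] [0.427 0.176 0.097] [0.419 0.162 0.081] [0.435 0.183 0.105]
```

View pics/crop.png

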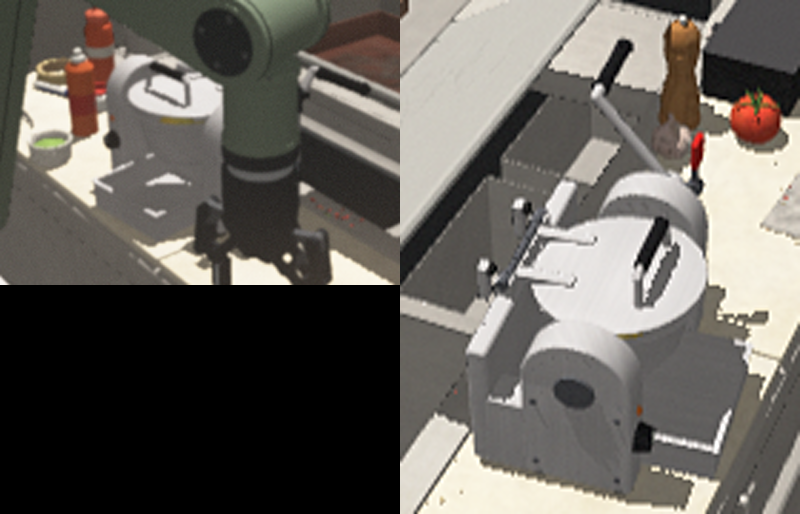

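The crop shows the shut lid with its bar handle, the lever grip standing to the back right, and the upright red tab. From these, the frame is at about (0.507, 0.050) with a yaw of about 0.085 rad. I'll lift and turn the tool into line with the frame.

Emit:
arm_command(commands=[1, 0, 0, -3.6, -0.12, 1, 0, 0, -3.6, -0.12, 1, 0, 0, -3.6, -0.12, 1, 0, 0, -3.6, -0.12, 1, 0, 0, -3.6, -0.12])

```text
t: 0.52
ee_pos: [0.2007, -0.5383, 0.3991]
tcp_rot: [-0.0, 0.886, 0.463, 0.0]
wrist_force: [0.4, -1.2, -0.2]
grip_width: 1.0
gripper_force: 0.0
```

Emit:
arm_command(commands=[1, 0, 0, 0, -0.12, 1, 0, 0, 0, -0.12, 1, 0, 0, 0, -0.12, 1, 0, 0, 0, -0.12, 1, 0, 0, 0, -0.12])

```text
t: 0.93
ee_pos: [0.2008, -0.5387, 0.3972]
tcp_rot: [-0.0, 0.71, 0.704, 0.0]
wrist_force: [-0.6, -0.0, -1.2]
grip_width: 0.996
gripper_force: 0.0
```

Emit:
arm_command(commands=[1, 3.7, 1.7, 0, 0, 1, 3.7, 1.7, 0, 0, 1, 3.7, 1.7, 0, 0, 1, 3.7, 1.7, 0, 0, 1, 3.7, 1.7, 0, 0])

```text
t: 1.35
ee_pos: [0.2886, -0.3531, 0.3972]
tcp_rot: [-0.0, 0.712, 0.702, 0.0]
wrist_force: [0.2, -0.4, -0.3]
grip_width: 1.001
gripper_force: 0.0
```

Emit:
arm_command(commands=[1, 3.7, 1.7, 0, 0, 1, 3.7, 1.7, 0, 0, 1, 3.7, 1.7, 0, 0, 1, 3.7, 1.7, 0, 0, 1, 3.7, 1.7, 0, 0])

```text
t: 1.77
ee_pos: [0.3761, -0.1692, 0.3975]
tcp_rot: [-0.0, 0.712, 0.702, -0.0]
wrist_force: [1.1, 0.3, 1.0]
grip_width: 1.002
gripper_force: 0.0
```

Emit:
arm_command(commands=[1, 3.7, 1.7, 0, 0, 1, 3.7, 1.7, 0, 0, 1, 3.7, 1.7, 0, 0, 1, 3.7, 1.7, 0, 0, 1, 2.0, 1.0, 0, -0.09])

```text
t: 2.18
ee_pos: [0.4572, -0.0007, 0.3971]
tcp_rot: [-0.001, 0.678, 0.735, 0.0]
wrist_force: [0.1, -0.8, 0.2]
grip_width: 1.0
gripper_force: 0.0
```

```bash
python3 - <<'E'
from h import *
o,p,d=grab("wrist");cv2.imwrite("pics/w1.png",p);np.save("pics/w1.npy",d)
print(o["ee_pos"],o["tcp_rot"],o["joint_positions"].round(3))
W=cloud("wrist",d,o);hsv=cv2.cvtColor(p,cv2.COLOR_BGR2HSV)
red=((hsv[...,0]<8)|(hsv[...,0]>172))&(hsv[...,1]>150)&(hsv[...,2]>60)
dark=hsv[...,2]<60
for nm,m in(("red",red),("dark",dark)):
    k,l,s,c=cv2.connectedComponentsWithStats(m.astype(np.uint8))
    for i in range(1,k):
        if s[i,4]<40: continue
        w=W[l==i];w=w[~np.isnan(w[:,0])]
        if len(w)<20: continue
        v=np.linalg.svd(w[:,:2]-w[:,:2].mean(0),full_matrices=False)[2][0]
        print(nm,c[i].round(),s[i].tolist(),np.median(w,0).round(3),np.percentile(w,2,axis=0).round(3),np.percentile(w,98,axis=0).round(3),"dir",np.round(v,3))
E
```

```text
[ 0.45715224 -0.00067718  0.39710906] [-7.17275350e-04  6.78004771e-01  7.35057073e-01  3.40529329e-04] [-2.800e-02  6.700e-02  1.448e+00  1.000e-03  1.628e+00 -1.080e-01]
red [335. 327.] [330, 305, 10, 35, 196] [ 0.487 -0.11   0.259] [ 0.482 -0.122  0.232] [ 0.491 -0.1    0.26 ] dir [-0.004 -1.   ]
red [333. 411.] [317, 401, 33, 21, 422] [ 0.528 -0.439  0.045] [ 0.498 -0.459  0.027] [ 0.558 -0.43   0.055] dir [-0.979 -0.205]
dark [544.  99.] [471, 0, 165, 233, 25197] [ 0.99   0.205 -0.299] [ 0.988 -0.072 -0.651] [ 0.992  0.445 -0.134] dir [-0.011 -1.   ]
dark [304.  56.] [298, 41, 14, 29, 283] [0.43  0.164 0.098] [0.423 0.153 0.09 ] [0.438 0.181 0.102] dir [ 0.203 -0.979]
dark [ 9. 90.] [0, 80, 27, 28, 164] [-0.004  0.106  0.002] [-0.029  0.077 -0.001] [0.064 0.114 0.116] dir [ 0.96  -0.279]
dark [216. 155.] [157, 93, 88, 114, 3370] [ 0.112 -0.053 -0.776] [ 0.099 -0.171 -0.821] [ 0.17   0.168 -0.227] dir [-0.096 -0.995]
dark [ 28. 175.] [0, 110, 72, 132, 3251] [ 0.059 -0.015  0.072] [ 0.018 -0.081  0.017] [0.067 0.064 0.143] dir [ 0.112 -0.994]
dark [467. 155.] [463, 120, 10, 74, 102] [0.611 0.07  0.196] [0.606 0.032 0.194] [0.615 0.103 0.198] dir [-0.098  0.995]
dark [336. 172.] [330, 127, 18, 85, 476] [0.47  0.045 0.244] [0.465 0.011 0.24 ] [0.483 0.086 0.247] dir [ 0.091 -0.996]
dark [480. 213.] [475, 208, 11, 12, 112] [0.633 0.011 0.209] [0.631 0.005 0.2  ] [0.637 0.017 0.212] dir [-0.011 -1.   ]
dark [334. 415.] [0, 242, 640, 238, 56056] [0.466 0.01  0.486] [ 0.387 -0.427 -0.24 ] [0.99  0.02  0.506] dir [-0.867  0.499]
dark [162. 297.] [159, 288, 12, 17, 62] [-0.232 -0.743 -0.87 ] [-0.244 -0.778 -0.877] [-0.19  -0.701 -0.863] dir [-0.475 -0.88 ]
dark [136. 315.] [132, 304, 10, 24, 63] [-0.365 -0.854 -0.87 ] [-0.377 -0.917 -0.876] [-0.343 -0.796 -0.86 ] dir [ 0.12  -0.993]
dark [249. 358.] [242, 324, 16, 75, 259] [ 0.353 -0.356  0.015] [ 0.34  -0.484 -0.024] [ 0.368 -0.28   0.018] dir [-0.153 -0.988]
```

View pics/w1.png

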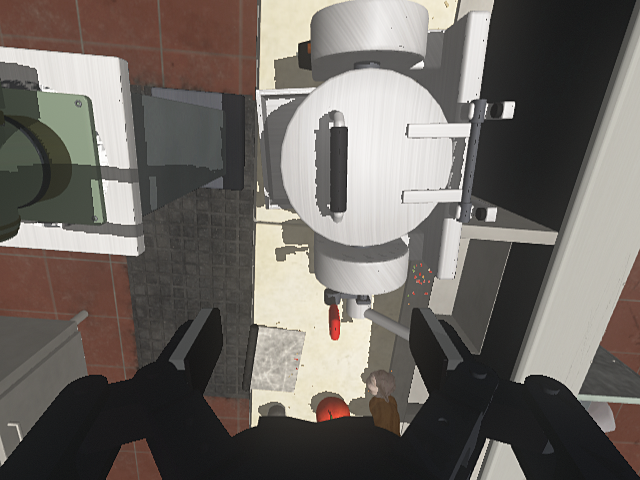

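The wrist view shows the bar handle at (338,172), the red tab at (335,327) and the hinge at (467,155). The handle is at (0.472, 0.048) and the yaw is about 0.09. I'll go down onto the bar and check the clearance behind.

Emit:
arm_command(commands=[1, 0.95, 0.38, 3.25, 0, 1, 0.95, 0.38, 3.25, 0, 1, 0.95, 0.38, 3.25, 0, 1, 0.95, 0.38, 3.25, 0, 1, 0.95, 0.38, 3.25, 0])

```text
t: 2.65
ee_pos: [0.4712, 0.0447, 0.2335]
tcp_rot: [-0.0, 0.68, 0.733, -0.0]
wrist_force: [0.1, 0.8, -0.8]
grip_width: 0.996
gripper_force: 0.0
```

Emit:
arm_command(commands=[-1, 0, 0, 0, 0, -1, 0, 0, 0, 0, -1, 0, 0, 0, 0, -1, 0, 0, 0, 0, -1, 0, 0, 0, 0])

```text
t: 3.07
ee_pos: [0.4728, 0.044, 0.2373]
tcp_rot: [0.002, 0.68, 0.733, 0.001]
wrist_force: [0.3, 0.1, -0.1]
grip_width: 0.299
gripper_force: 0.0
```

```bash
python3 - <<'E'
from h import *
for n in("scene","side"):
    W=cloud(n,np.load(f"pics/{n}0.npy"))
    for a in np.arange(.65,1.15,.05):
        m=(W[...,0]>a)&(W[...,0]<a+.05)&(W[...,1]>-.15)&(W[...,1]<.3)&(W[...,2]>-.1)
        if m.sum()>10: print(n,a.round(2),m.sum(),np.percentile(W[m][:,2],[50,99]).round(3))
m=env.get_obs();print(m["ee_pos"],m["grip_width"],m["wrist_force"])
E
```

```text
scene 0.65 310 [0.003 0.45 ]
scene 0.7 1192 [0.445 0.728]
scene 0.75 3889 [0.731 0.796]
scene 0.8 1573 [0.655 0.793]
scene 0.85 640 [0.452 0.765]
scene 0.9 1393 [0.482 0.622]
scene 0.95 2308 [0.438 0.781]
scene 1.0 1473 [0.443 0.644]
side 0.65 630 [0.002 0.451]
side 0.7 3280 [0.437 0.724]
side 0.75 5832 [0.692 0.928]
side 0.8 3104 [0.448 0.936]
side 0.85 1359 [0.131 0.467]
side 0.9 1426 [0.101 0.933]
side 0.95 937 [0.057 0.91 ]
side 1.0 290 [0.817 0.898]
[0.47279036 0.04402459 0.23733321] 0.2992242679075467 [ 0.28142178  0.11108682 -0.09436741]
```

```bash
python3 - <<'E'
from h import *
for n in("scene","side"):
    W=cloud(n,np.load(f"pics/{n}0.npy"))
    for y in np.arange(-.3,.3,.1):
      for z in np.arange(.3,.8,.05):
        m=(W[...,0]>.6)&(W[...,0]<1.2)&(W[...,1]>y)&(W[...,1]<y+.1)&(W[...,2]>z)&(W[...,2]<z+.05)
        if m.sum()>10: print(n,y.round(2),z.round(2),m.sum(),np.percentile(W[m][:,0],[2,98]).round(3))
E
```

```text
scene -0.3 0.4 1003 [0.698 1.024]
scene -0.3 0.45 380 [0.742 1.028]
scene -0.3 0.6 189 [0.794 0.833]
scene -0.3 0.65 422 [0.793 0.834]
scene -0.3 0.7 552 [0.709 0.804]
scene -0.3 0.75 675 [0.762 0.812]
scene -0.2 0.4 884 [0.698 1.019]
scene -0.2 0.45 416 [0.738 1.023]
scene -0.2 0.7 454 [0.71  0.771]
scene -0.2 0.75 687 [0.762 0.845]
scene -0.1 0.4 622 [0.697 1.015]
scene -0.1 0.45 530 [0.736 1.018]
scene -0.1 0.65 84 [0.79  0.843]
scene -0.1 0.7 417 [0.71  0.801]
scene -0.1 0.75 468 [0.761 0.989]
scene 0.0 0.4 283 [0.697 1.006]
scene 0.0 0.45 442 [0.745 1.01 ]
scene 0.0 0.65 219 [0.768 0.969]
scene 0.0 0.7 366 [0.71  0.806]
scene 0.0 0.75 393 [0.761 0.835]
scene 0.1 0.4 593 [0.698 1.011]
scene 0.1 0.45 453 [0.749 1.015]
scene 0.1 0.6 11 [0.782 0.796]
scene 0.1 0.65 407 [0.757 0.806]
scene 0.1 0.7 339 [0.715 0.809]
scene 0.1 0.75 471 [0.755 0.982]
scene 0.2 0.4 247 [0.698 0.933]
scene 0.2 0.45 986 [0.769 1.01 ]
scene 0.2 0.5 489 [0.922 1.022]
scene 0.2 0.55 515 [0.922 1.028]
scene 0.2 0.6 422 [0.796 1.031]
scene 0.2 0.65 79 [0.791 1.007]
scene 0.2 0.7 290 [0.729 0.77 ]
scene 0.2 0.75 239 [0.756 0.791]
side -0.3 0.4 1262 [0.707 0.992]
side -0.3 0.45 132 [0.74  0.975]
side -0.3 0.6 16 [0.792 0.805]
side -0.3 0.7 433 [0.708 0.765]
side -0.3 0.75 348 [0.759 0.932]
side -0.2 0.4 1209 [0.707 0.993]
side -0.2 0.45 225 [0.734 0.962]
side -0.2 0.7 486 [0.707 0.766]
side -0.2 0.75 753 [0.76  0.966]
side -0.1 0.4 1032 [0.7   0.947]
side -0.1 0.45 384 [0.731 0.92 ]
side -0.1 0.7 560 [0.708 0.765]
side -0.1 0.75 461 [0.759 0.831]
side 0.0 0.4 1062 [0.705 0.885]
side 0.0 0.45 305 [0.741 0.891]
side 0.0 0.65 206 [0.765 0.795]
side 0.0 0.7 650 [0.707 0.765]
side 0.0 0.75 681 [0.76  0.811]
side 0.1 0.4 951 [0.697 0.833]
side 0.1 0.45 157 [0.745 0.83 ]
side 0.1 0.65 215 [0.756 0.783]
side 0.1 0.7 261 [0.709 0.775]
side 0.1 0.75 111 [0.759 0.776]
side 0.2 0.4 773 [0.696 0.799]
side 0.2 0.45 164 [0.757 0.788]
```

Emit:
arm_command(commands=[-1, 0, 0, 0, 0, -1, 0, 0, 0, 0, -1, 0, 0, 0, 0])

```text
t: 3.32
ee_pos: [0.4718, 0.0443, 0.2358]
tcp_rot: [0.0, 0.68, 0.733, 0.0]
wrist_force: [-0.1, 0.3, 0.5]
grip_width: 0.0
gripper_force: 0.0
```

```bash
python3 - <<'E'
from h import *
o,p,d=grab("wrist");p2,_=env.grab_frame("side")
a=cv2.resize(p[60:380,160:560],(500,400));b=cv2.resize(p2[180:340,260:380],(300,400),interpolation=cv2.INTER_CUBIC)
cv2.imwrite("pics/w2.png",np.hstack([a,b]));print(o["ee_pos"],o["wrist_force"])
W=cloud("wrist",d,o);print(W[240:320:10,315:350:6].round(3).tolist()[::3])
E
```

```text
[0.47184851 0.04430758 0.23576895] [-0.10637126  0.30082637  0.52405407]
[[[0.469, 0.08, 0.247], [0.472, 0.079, 0.246], [0.475, 0.08, 0.247], [0.478, 0.079, 0.244], [0.485, 0.065, 0.2], [0.488, 0.065, 0.2]], [[0.47, 0.064, 0.247], [0.473, 0.065, 0.247], [0.476, 0.065, 0.247], [0.479, 0.064, 0.243], [0.487, 0.045, 0.201], [0.49, 0.046, 0.201]], [[0.471, 0.056, 0.26], [0.474, 0.056, 0.26], [0.476, 0.056, 0.26], [0.481, 0.048, 0.244], [0.489, 0.023, 0.199], [0.493, 0.024, 0.2]]]
```

View pics/w2.png

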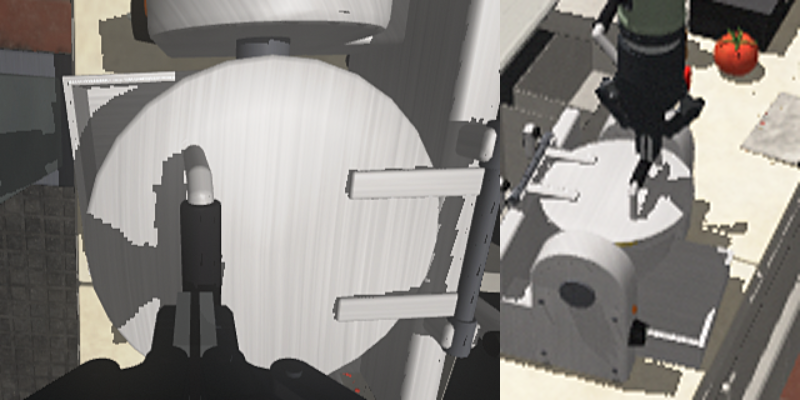

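The crop shows the shut fingers standing on top of the bar instead of around it. I'll measure the height of the tips.

```bash
python3 - <<'E'
from h import *
o,p,d=grab("wrist");W=cloud("wrist",d,o)
for v in range(270,316,3): print(v,[W[v,u].round(3).tolist() for u in (316,322,328)],p[v,322].tolist())
os,ps,ds=grab("side");Ws=cloud("side",ds)
# fingers/bar in side view
m=(abs(Ws[...,0]-.472)<.03)&(Ws[...,1]>.0)&(Ws[...,1]<.09)&(Ws[...,2]>.205)&(Ws[...,2]<.3)
for z in np.arange(.205,.3,.008):
    k=m&(abs(Ws[...,2]-z)<.004);print(z.round(3),k.sum(),np.nanpercentile(Ws[k][:,:2],[5,95],axis=0).round(3).tolist() if k.sum() else '')
E
```

```text
270 [[0.471, 0.064, 0.246], [0.473, 0.065, 0.248], [0.476, 0.065, 0.246]] [49, 49, 50]
273 [[0.471, 0.063, 0.247], [0.474, 0.063, 0.246], [0.476, 0.063, 0.246]] [49, 47, 49]
276 [[0.471, 0.061, 0.245], [0.474, 0.062, 0.248], [0.477, 0.062, 0.246]] [49, 48, 49]
279 [[0.471, 0.06, 0.247], [0.474, 0.061, 0.248], [0.477, 0.06, 0.246]] [48, 46, 48]
282 [[0.471, 0.059, 0.247], [0.474, 0.059, 0.247], [0.477, 0.059, 0.247]] [48, 46, 48]
285 [[0.471, 0.057, 0.246], [0.474, 0.057, 0.247], [0.477, 0.057, 0.246]] [48, 47, 48]
288 [[0.471, 0.055, 0.247], [0.474, 0.055, 0.246], [0.477, 0.055, 0.246]] [44, 44, 45]
291 [[0.471, 0.053, 0.246], [0.474, 0.054, 0.247], [0.477, 0.054, 0.246]] [37, 37, 37]
294 [[0.471, 0.055, 0.253], [0.474, 0.056, 0.253], [0.477, 0.056, 0.253]] [78, 80, 79]
297 [[0.471, 0.055, 0.256], [0.474, 0.056, 0.257], [0.477, 0.056, 0.257]] [75, 76, 75]
300 [[0.471, 0.055, 0.258], [0.474, 0.056, 0.259], [0.476, 0.057, 0.261]] [82, 82, 82]
303 [[0.471, 0.055, 0.262], [0.474, 0.056, 0.262], [0.476, 0.056, 0.262]] [81, 82, 81]
306 [[0.471, 0.056, 0.265], [0.474, 0.056, 0.264], [0.476, 0.056, 0.265]] [80, 81, 80]
309 [[0.471, 0.055, 0.267], [0.474, 0.055, 0.266], [0.476, 0.056, 0.267]] [82, 82, 81]
312 [[0.471, 0.056, 0.27], [0.474, 0.056, 0.269], [0.476, 0.056, 0.269]] [74, 74, 74]
315 [[0.471, 0.056, 0.272], [0.474, 0.056, 0.272], [0.476, 0.055, 0.271]] [74, 75, 75]
0.205 23 [[0.446, 0.003], [0.499, 0.082]]
0.213 3 [[0.469, 0.003], [0.474, 0.005]]
0.221 3 [[0.469, 0.002], [0.472, 0.003]]
0.229 0 
0.237 12 [[0.462, 0.039], [0.476, 0.089]]
0.245 44 [[0.462, 0.05], [0.476, 0.089]]
0.253 15 [[0.464, 0.049], [0.477, 0.087]]
0.261 19 [[0.456, 0.042], [0.483, 0.057]]
0.269 22 [[0.457, 0.037], [0.479, 0.057]]
0.277 23 [[0.456, 0.044], [0.481, 0.059]]
0.285 20 [[0.455, 0.044], [0.475, 0.058]]
0.293 29 [[0.447, 0.046], [0.491, 0.058]]
```

```bash
python3 - <<'E'
from h import *
H=env.camera_model("wrist")["hand_eye"]
d=np.load("pics/w1.npy");K=env.camera_model("wrist")["mtx"]
o2,p2,d2=grab("wrist")
for d in(d,d2):
    v,u=np.mgrid[0:480,0:640];P=np.stack([(u-K[0,2])/K[0,0]*d,(v-K[1,2])/K[1,1]*d,d],-1)
    T=P@H[:3,:3].T+H[:3,3]
    m=(d>0)&(abs(T[...,0])<.02)&(abs(T[...,1])<.065)&(T[...,2]<.05)&(T[...,2]>-.09)
    h,e=np.histogram(T[m][:,2],np.arange(-.09,.055,.006));print(dict(zip((e[:-1]*1000).round().astype(int).tolist(),h.tolist())))
    k=m&(T[...,2]>-.04);print(np.percentile(T[k],[1,50,99],axis=0).round(3))
E
```

```text
{-90: 4245, -84: 7132, -78: 2592, -72: 848, -66: 1327, -60: 1288, -54: 1172, -48: 1006, -42: 879, -36: 654, -30: 149, -24: 0, -18: 0, -12: 0, -6: 0, 0: 0, 6: 0, 12: 0, 18: 0, 24: 0, 30: 0, 36: 0, 42: 0, 48: 0}
[[-0.01  -0.055 -0.04 ]
 [ 0.007  0.042 -0.035]
 [ 0.012  0.055 -0.027]]
{-90: 7374, -84: 4443, -78: 3599, -72: 5359, -66: 2455, -60: 966, -54: 717, -48: 511, -42: 512, -36: 474, -30: 410, -24: 247, -18: 64, -12: 715, -6: 46, 0: 0, 6: 0, 12: 0, 18: 0, 24: 0, 30: 5473, 36: 3452, 42: 0, 48: 0}
[[-0.019 -0.053 -0.039]
 [ 0.006  0.003  0.035]
 [ 0.02   0.064  0.039]]
```

Measured in the tool frame, the tips stand 15 mm behind the TCP when shut and 28 mm behind when open. So I'll reopen, go 26 mm lower and close again.

Emit:
arm_command(commands=[0.1, 0, 0, -0.3, 0, 0.1, 0, 0, 0, 0, 0.1, 0, 0, 0, -0.015, 0.1, 0, 0, 0, 0, 0.1, 0, 0, 0, 0])

```text
t: 3.98
ee_pos: [0.4717, 0.0445, 0.2382]
tcp_rot: [0.0, 0.674, 0.739, -0.0]
wrist_force: [1.1, 0.4, -0.3]
grip_width: 0.553
gripper_force: 0.0
```

Emit:
arm_command(commands=[0.1, 0, 0, 1.5, 0, 0.1, 0, 0, 1.4, 0, -1, 0, 0, 0, 0, -1, 0, 0, 0, 0, -1, 0, 0, 0, 0])

```text
t: 4.4
ee_pos: [0.475, 0.0448, 0.2099]
tcp_rot: [0.003, 0.674, 0.739, 0.003]
wrist_force: [8.0, 0.7, -8.7]
grip_width: 0.163
gripper_force: 58.5
```

Emit:
arm_command(commands=[-1, 0, 0, 0, 0, -1, 0, 0, 0, 0, -1, 0, 0, 0, 0, -1, 0, 0, 0, 0])

```text
t: 4.73
ee_pos: [0.475, 0.0448, 0.2099]
tcp_rot: [0.002, 0.674, 0.739, 0.003]
wrist_force: [8.2, 1.4, -7.0]
grip_width: 0.162
gripper_force: 58.5
```

Emit:
arm_command(commands=[-1, 0, 0.5, -1.5, 0, -1, 0, 0.7, -1.4, 0, -1, 0, 0.8, -1.35, 0, -1, 0, 0.95, -1.25, 0, -1, 0, 1.1, -1.15, 0])

```text
t: 5.15
ee_pos: [0.512, 0.0483, 0.2748]
tcp_rot: [-0.001, 0.674, 0.739, -0.001]
wrist_force: [3.1, 1.2, -15.7]
grip_width: 0.164
gripper_force: 58.4
```

```bash
python3 - <<'E'
from h import *
o,p,d=grab("side");W=cloud("side",d)
m=(W[...,0]>.40)&(W[...,0]<.62)&(W[...,1]>.085)&(W[...,1]<.12)&(W[...,2]>.16)
w=W[m]
for x in np.arange(.4,.62,.02):
    k=abs(w[:,0]-x)<.01
    if k.sum(): print(x.round(2),k.sum(),np.percentile(w[k][:,2],[10,50,90]).round(3))
E
```

```text
0.4 129 [0.601 0.635 0.669]
0.42 261 [0.594 0.631 0.666]
0.44 293 [0.28  0.621 0.661]
0.46 332 [0.275 0.61  0.656]
0.48 322 [0.27  0.609 0.652]
0.5 410 [0.263 0.587 0.646]
0.52 344 [0.248 0.592 0.643]
0.54 184 [0.231 0.599 0.63 ]
0.56 62 [0.177 0.219 0.229]
0.58 55 [0.175 0.207 0.217]
0.6 91 [0.168 0.182 0.202]
```

Emit:
arm_command(commands=[-1, 0, 1.2, -1.0, 0, -1, 0, 1.3, -0.9, 0, -1, 0, 1.4, -0.75, 0, -1, 0, 1.45, -0.6, 0, -1, 0, 1.5, -0.45, 0])

```text
t: 5.62
ee_pos: [0.5762, 0.0543, 0.3159]
tcp_rot: [-0.003, 0.674, 0.739, -0.003]
wrist_force: [-11.9, -0.7, 16.2]
grip_width: 0.163
gripper_force: 58.8
```

Emit:
arm_command(commands=[-0.35, 0, 0, 0, 0, -0.35, 0, 0, 0, 0, -0.35, 0, 0, 0, 0, -0.35, 0, 0, 0, 0])

```text
t: 5.95
ee_pos: [0.5799, 0.0543, 0.3128]
tcp_rot: [0.0, 0.674, 0.739, 0.0]
wrist_force: [0.5, -0.4, -0.2]
grip_width: 0.327
gripper_force: 0.0
```

```bash
python3 - <<'E'
from h import *
o,p,d=grab("side");o2,p2,d2=grab("wrist")
a=cv2.resize(p2,(480,360));b=cv2.resize(p[160:340,230:370],(280,360),interpolation=cv2.INTER_CUBIC)
cv2.imwrite("pics/w3.png",np.hstack([a,b]))
print(o["joint_positions"].round(3))
E
```

```text
[ 0.074  0.29   1.371 -0.     1.48  -0.017]
```

View pics/w3.png

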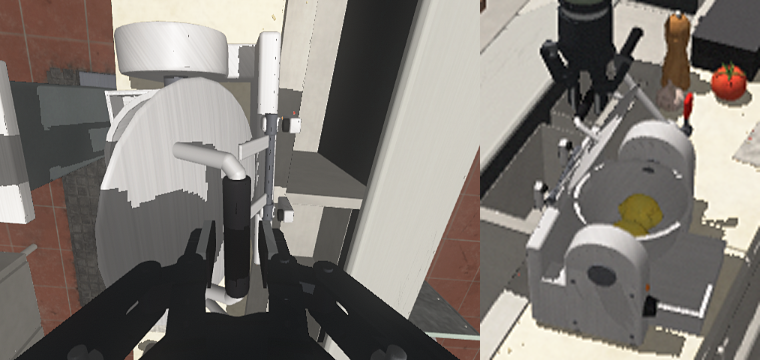

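The view shows the lid at about 65°, the fingers open and free of the bar, and the lemons visible in the bowl. I'll go up, over to the front of the lid and down again with the fingers shut.

Emit:
arm_command(commands=[-0.35, 0, 0.2, -3, 0, -0.35, 0, 0, -3, 0, -0.35, 0, 0, -3.2, 0, -1, 0, -4, 0, 0, -1, 0, -4, 0, 0])

```text
t: 6.47
ee_pos: [0.5042, 0.0474, 0.4058]
tcp_rot: [0.001, 0.674, 0.739, 0.001]
wrist_force: [-0.7, 0.1, -0.1]
grip_width: 0.052
gripper_force: 0.0
```

Emit:
arm_command(commands=[-1, 0, -4, 0, 0, -1, 0, -0.5, 3, 0, -1, 0, 0, 3, 0, -1, 0, 0, 2.9, 0, -1, 0, 2, 0, 0])

```text
t: 6.88
ee_pos: [0.4681, 0.0443, 0.3077]
tcp_rot: [-0.007, 0.674, 0.738, -0.007]
wrist_force: [-1.1, -0.4, -1.3]
grip_width: -0.002
gripper_force: 0.0
```

Emit:
arm_command(commands=[-1, 0, 2, 0, 0, -1, 0, 2, 0, 0, -1, 0, 2, 0, 0, -1, 0, 2, 0, 0, -1, 0, 1.5, 0, 0])

```text
t: 7.3
ee_pos: [0.5783, 0.0543, 0.3392]
tcp_rot: [0.014, 0.674, 0.738, 0.015]
wrist_force: [-12.9, -0.9, 80.1]
grip_width: -0.003
gripper_force: 37.1
```

The force is 80 N upward, so the hand has ridden up on the lid edge. I'll raise it at once.

Emit:
arm_command(commands=[-1, 0, -0.5, -2.5, 0, -1, 0, -0.5, -2.0, 0])

```text
t: 7.47
ee_pos: [0.5628, 0.0528, 0.3648]
tcp_rot: [0.002, 0.674, 0.739, 0.002]
wrist_force: [-0.1, 0.4, -1.5]
grip_width: 0.0
gripper_force: 0.0
```

```bash
python3 - <<'E'
from h import *
o,p,d=grab("side");o2,p2,d2=grab("wrist")
a=cv2.resize(p2,(480,360));b=cv2.resize(p[160:340,230:370],(280,360),interpolation=cv2.INTER_CUBIC)
cv2.imwrite("pics/w4.png",np.hstack([a,b]))
print(o2["ee_pos"],o2["wrist_force"])
E
```

```text
[0.56287938 0.05279705 0.36788323] [ 0.73490723 -0.21193781  2.46479049]
```

View pics/w4.png

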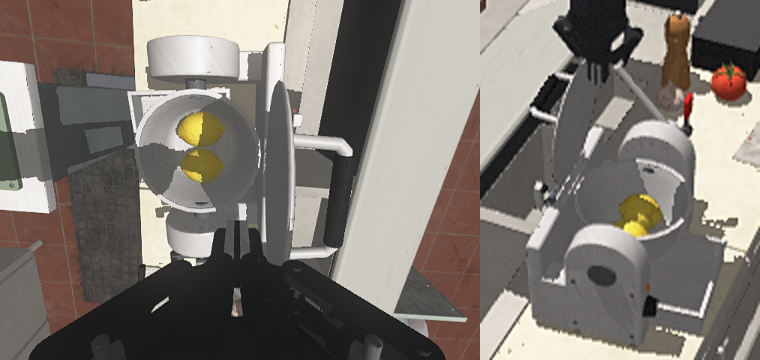

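The lid now stands at about 80–85°, with the fingers just in front of its top edge. I'll push on with only the fingertips overlapping the edge.

Emit:
arm_command(commands=[-1, 0, 0, 1.0, 0, -1, 0, 1.0, 0, 0, -1, 0, 1.0, 0, 0, -1, 0, 1.0, 0, 0, -1, 0, 1.0, 0, 0])

```text
t: 7.98
ee_pos: [0.6028, 0.0565, 0.349]
tcp_rot: [-0.001, 0.674, 0.739, -0.001]
wrist_force: [-2.1, -0.1, -0.3]
grip_width: 0.001
gripper_force: 1.1
```

Emit:
arm_command(commands=[-1, 0, 0.7, 0, 0, -1, 0, 0.5, 0, 0, -1, 0, 0, 0, 0])

```text
t: 8.23
ee_pos: [0.6125, 0.0574, 0.3489]
tcp_rot: [-0.003, 0.674, 0.739, -0.003]
wrist_force: [-7.3, -0.8, -1.3]
grip_width: -0.005
gripper_force: 3.3
```

```bash
cat > lid.py <<'E'
from h import *
o,p,d=grab("side");W=cloud("side",d)
# lid underside: fit x = a + b z in frame-aligned coordinate
ps=.09;X=W[...,0]*np.cos(ps)+W[...,1]*np.sin(ps);Y=-W[...,0]*np.sin(ps)+W[...,1]*np.cos(ps)
m=(X>.55)&(X<.72)&(Y>-.09)&(Y<.11)&(W[...,2]>.25)&(W[...,2]<.38)
x,z,y=X[m],W[...,2][m],Y[m];ok=np.ones(len(x),bool)
for _ in range(8):
    c=np.polyfit(z[ok],x[ok],1);r=x-np.polyval(c,z);ok=abs(r)<max(.006,1.5*np.median(abs(r)))
print("n",ok.sum(),len(x),"lid angle from x/z slope",np.pi/2+np.arctan(c[0]),"x at .3",np.polyval(c,.3))
print(o["ee_pos"],o["wrist_force"])
E
python3 lid.py
```

```text
n 881 1068 lid angle from x/z slope 1.7005441895860212 x at .3 0.6168224713056227
[0.61250985 0.0574017  0.34891347] [-7.26555132 -0.78094796 -1.29973147]
```

Emit:
arm_command(commands=[-1, 0, 0.4, 0, 0, -1, 0, 0, 0, 0, -1, 0, -3.6, 0, 0, -1, 0, -4, 0, 0, -1, 0, -4, 0, 0])

```text
t: 8.7
ee_pos: [0.5023, 0.0472, 0.3494]
tcp_rot: [-0.0, 0.674, 0.739, -0.0]
wrist_force: [-0.0, 0.7, 1.1]
grip_width: 0.001
gripper_force: 0.0
```

Emit:
arm_command(commands=[-1, -3.9, 0, 0, 0, -1, -3.9, 0, 0, 0, -1, -3.9, 0, 0, 0, -1, -3.9, 0, 0, 0, -1, 0, 0, 0, 0])

```text
t: 9.12
ee_pos: [0.5178, -0.1143, 0.35]
tcp_rot: [0.002, 0.677, 0.736, -0.001]
wrist_force: [0.0, -0.1, -0.7]
grip_width: 0.001
gripper_force: 0.0
```

```bash
python3 lid.py; python3 - <<'E'
from h import *
o,p,d=grab("wrist");W=cloud("wrist",d,o);hsv=cv2.cvtColor(p,cv2.COLOR_BGR2HSV)
cv2.imwrite("pics/w5.png",p)
red=((hsv[...,0]<8)|(hsv[...,0]>172))&(hsv[...,1]>150)&(hsv[...,2]>60)
os_,ps,ds=grab("side");Ws=cloud("side",ds);h2=cv2.cvtColor(ps,cv2.COLOR_BGR2HSV)
red2=((h2[...,0]<8)|(h2[...,0]>172))&(h2[...,1]>150)&(h2[...,2]>60)
for W_,r,hs in((W,red,hsv),(Ws,red2,h2)):
    m=r&(abs(W_[...,0]-.486)<.06)&(abs(W_[...,1]+.111)<.05)&(W_[...,2]>.15)
    print("tab",m.sum(),np.nanpercentile(W_[m],[2,50,98],axis=0).round(3).tolist())
    m=(hs[...,2]<60)&(abs(W_[...,0]-.618)<.04)&(abs(W_[...,1]+.197)<.06)&(W_[...,2]>.2)&(W_[...,2]<.3)
    if m.sum():
        w=W_[m];print("grip",m.sum(),np.percentile(w,[2,50,98],axis=0).round(3).tolist())
E
```

```text
n 1003 1157 lid angle from x/z slope 1.6999886596757146 x at .3 0.6168632001180476
[ 0.5177773  -0.11425589  0.34999559] [ 0.0108787  -0.14829823 -0.68015752]
tab 222 [[0.482, -0.123, 0.232], [0.488, -0.106, 0.258], [0.52, -0.1, 0.41]]
grip 1507 [[0.609, -0.21, 0.26], [0.618, -0.177, 0.27], [0.629, -0.149, 0.273]]
tab 41 [[0.478, -0.12, 0.228], [0.482, -0.104, 0.251], [0.486, -0.094, 0.263]]
grip 90 [[0.606, -0.238, 0.262], [0.617, -0.19, 0.27], [0.627, -0.145, 0.276]]
```

Emit:
arm_command(commands=[-1, 0, 0, 3.5, 0, -1, 0, 0, 3.5, 0, -1, 0, 0, 3.6, 0, -1, 0, 0, 3.6, 0, -1, 0, 0, 0, 0])

```text
t: 9.68
ee_pos: [0.5134, -0.1059, 0.2032]
tcp_rot: [-0.005, 0.673, 0.739, -0.003]
wrist_force: [-0.5, -0.3, 0.4]
grip_width: 0.001
gripper_force: 0.0
```

Emit:
arm_command(commands=[-1, 0, -1.5, 0, 0, -1, 0, -1.4, 0, 0, -1, 0, -1.4, 0, 0, -1, 0, -1.3, 0, 0, -1, 0, 0, 0, 0])

```text
t: 10.1
ee_pos: [0.46, -0.1126, 0.2106]
tcp_rot: [0.001, 0.674, 0.739, 0.0]
wrist_force: [0.0, 0.1, -0.0]
grip_width: -0.002
gripper_force: 0.0
```

```bash
cat > tab.py <<'E'
from h import *
for n in("side","scene"):
    o,p,d=grab(n);W=cloud(n,d);h=cv2.cvtColor(p,cv2.COLOR_BGR2HSV)
    r=((h[...,0]<8)|(h[...,0]>172))&(h[...,1]>150)&(h[...,2]>60)
    m=r&(abs(W[...,0]-.46)<.08)&(abs(W[...,1]+.111)<.05)&(W[...,2]>.15)
    if m.sum(): print(n,"tab",m.sum(),np.nanpercentile(W[m],[5,50,95],axis=0).round(3).tolist())
print(o["ee_pos"])
E
python3 tab.py
```

```text
side tab 44 [[0.403, -0.127, 0.219], [0.438, -0.108, 0.233], [0.456, -0.102, 0.312]]
scene tab 20 [[0.435, -0.133, 0.219], [0.44, -0.127, 0.232], [0.456, -0.109, 0.235]]
[ 0.46083276 -0.11268726  0.21023608]
```

Emit:
arm_command(commands=[-1, 0, -0.6, 0, 0, -1, 0, -0.5, 0, 0, -1, 0, 0, 0, 0])

```text
t: 10.45
ee_pos: [0.454, -0.1143, 0.2107]
tcp_rot: [0.004, 0.674, 0.738, 0.003]
wrist_force: [8.1, 1.4, 3.1]
grip_width: 0.001
gripper_force: 3.3
```

```bash
python3 tab.py
```

```text
side tab 44 [[0.402, -0.127, 0.218], [0.436, -0.109, 0.23], [0.457, -0.101, 0.316]]
scene tab 18 [[0.432, -0.132, 0.215], [0.438, -0.127, 0.229], [0.457, -0.117, 0.233]]
[ 0.45394506 -0.11429734  0.21069048]
```

Emit:
arm_command(commands=[-1, 0, 1.0, 0, 0, -1, 0, 0, -3.5, 0, -1, 0, 0, -3.5, 0, -1, 0, 0, -3.5, 0, -1, 0, 0, -3.5, 0])

```text
t: 10.97
ee_pos: [0.4595, -0.1131, 0.3497]
tcp_rot: [-0.001, 0.674, 0.739, -0.001]
wrist_force: [0.7, -1.0, 0.4]
grip_width: 0.001
gripper_force: 0.0
```

Emit:
arm_command(commands=[0.1, -1.95, 2.95, 0, 0, 0.1, -1.95, 2.95, 0, 0, 0.1, -1.95, 2.95, 0, 0, 0.1, -1.95, 2.95, 0, 0, 0.1, -1.95, 2.95, 0, 0])

```text
t: 11.38
ee_pos: [0.6168, -0.1976, 0.3478]
tcp_rot: [-0.001, 0.674, 0.739, -0.001]
wrist_force: [-0.1, 0.3, 0.4]
grip_width: 0.552
gripper_force: 0.0
```

```bash
python3 tab.py;python3 lid.py; python3 - <<'E'
from h import *
o,p,d=grab("wrist");W_=cloud("wrist",d,o);hs=cv2.cvtColor(p,cv2.COLOR_BGR2HSV)
cv2.imwrite("pics/w6.png",p)
m=(hs[...,2]<60)&(abs(W_[...,0]-.618)<.04)&(abs(W_[...,1]+.197)<.06)&(W_[...,2]>.2)&(W_[...,2]<.3)
w=W_[m];print("grip",m.sum(),np.percentile(w,[2,50,98],axis=0).round(3).tolist())
E
```

```text
side tab 45 [[0.431, -0.124, 0.218], [0.444, -0.113, 0.226], [0.458, -0.101, 0.235]]
scene tab 30 [[0.433, -0.131, 0.218], [0.438, -0.128, 0.229], [0.456, -0.113, 0.234]]
[ 0.62227638 -0.20080128  0.34422339]
n 1004 1160 lid angle from x/z slope 1.7010441463505368 x at .3 0.6168044473535865
[ 0.6191355  -0.19905617  0.34392729] [ 0.13403866 -0.43360448 -1.08678328]
grip 2871 [[0.611, -0.238, 0.263], [0.622, -0.189, 0.27], [0.633, -0.149, 0.273]]
```

View pics/w6.png

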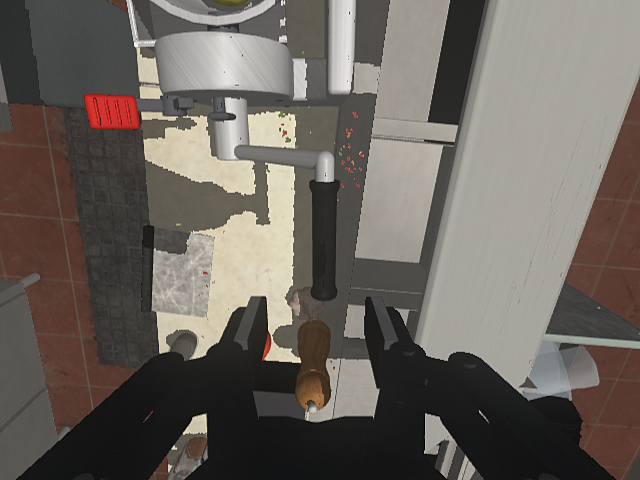

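The red tab now lies fully forward at (112,112), and the grip sits between the open jaws at (324,240). I'll go down and close on it.

Emit:
arm_command(commands=[0.1, 0, 0.2, 3.0, 0, 0.1, 0, 0, 3.0, 0, 0.1, 0, 0, 3.0, 0, 0.1, 0, 0, 2.8, 0, -1, 0, 0, 0, 0])

```text
t: 12.0
ee_pos: [0.6133, -0.1948, 0.2252]
tcp_rot: [-0.006, 0.674, 0.739, -0.003]
wrist_force: [-1.3, 0.3, -1.8]
grip_width: 0.423
gripper_force: 0.0
```

Emit:
arm_command(commands=[-1, 0, 0, 0, 0, -1, 0, 0, 0, 0, -1, 0, 0, 0, 0, -1, 0, 0, 0, 0, -1, 0, 0, 0, 0])

```text
t: 12.42
ee_pos: [0.6183, -0.1959, 0.2323]
tcp_rot: [0.001, 0.674, 0.739, 0.001]
wrist_force: [0.4, 4.8, 0.0]
grip_width: 0.185
gripper_force: 58.9
```

Emit:
arm_command(commands=[-1, 0, -0.64, -0.51, 0, -1, 0, -0.67, -0.47, 0, -1, 0, -0.69, -0.43, 0, -1, 0, -0.72, -0.39, 0, -1, 0, -0.74, -0.35, 0])

```text
t: 12.83
ee_pos: [0.5832, -0.1991, 0.2524]
tcp_rot: [-0.0, 0.674, 0.739, 0.001]
wrist_force: [1.2, 4.1, -6.1]
grip_width: 0.19
gripper_force: 58.6
```

Emit:
arm_command(commands=[-1, 0, -0.76, -0.3, 0, -1, 0, -0.78, -0.26, 0, -1, 0, -0.79, -0.21, 0, -1, 0, -0.8, -0.17, 0, -1, 0, -0.81, -0.12, 0])

```text
t: 13.25
ee_pos: [0.5436, -0.2027, 0.2615]
tcp_rot: [-0.001, 0.674, 0.739, 0.0]
wrist_force: [3.4, 4.2, -12.8]
grip_width: 0.19
gripper_force: 58.6
```

Emit:
arm_command(commands=[-1, 0, -0.81, 0, 0, -1, 0, -0.82, 0.05, 0, -1, 0, -0.82, 0.1, 0, -1, 0, -0.81, 0.1, 0, -1, 0, -0.81, 0.15, 0])

```text
t: 13.67
ee_pos: [0.5048, -0.2064, 0.259]
tcp_rot: [0.001, 0.674, 0.739, 0.002]
wrist_force: [5.4, 5.5, -7.6]
grip_width: 0.191
gripper_force: 59.0
```

Emit:
arm_command(commands=[-1, 0, -0.8, 0.2, 0, -1, 0, -0.79, 0.25, 0, -1, 0, -0.78, 0.28, 0, -1, 0, -0.76, 0.3, 0, -1, 0, -0.74, 0.35, 0])

```text
t: 14.08
ee_pos: [0.4676, -0.21, 0.2456]
tcp_rot: [0.002, 0.674, 0.738, 0.003]
wrist_force: [9.3, 6.8, -7.6]
grip_width: 0.193
gripper_force: 59.1
```

Emit:
arm_command(commands=[-1, 0, -0.72, 0.39, 0, -1, 0, -0.69, 0.43, 0, -1, 0, -0.67, 0.47, 0, -1, 0, -0.64, 0.51, 0, -1, 0, -0.61, 0.54, 0])

```text
t: 14.5
ee_pos: [0.4362, -0.2129, 0.2227]
tcp_rot: [0.004, 0.675, 0.738, 0.004]
wrist_force: [14.1, 8.9, -6.4]
grip_width: 0.19
gripper_force: 59.3
```

Emit:
arm_command(commands=[-1, 0, -0.58, 0.58, 0, -1, 0, -0.54, 0.61, 0, -1, 0, -0.51, 0.64, 0, -1, 0, -0.47, 0.67, 0, -1, 0, -0.43, 0.7, 0])

```text
t: 14.92
ee_pos: [0.4121, -0.2152, 0.1915]
tcp_rot: [0.005, 0.675, 0.738, 0.005]
wrist_force: [14.9, 10.7, -2.8]
grip_width: 0.192
gripper_force: 59.7
```

```bash
cat > end.py <<'E'
from h import *
import sys
o,p,d=grab("side");W=cloud("side",d);h=cv2.cvtColor(p,cv2.COLOR_BGR2HSV)
m=(h[...,0]>20)&(h[...,0]<34)&(h[...,1]>140)&(h[...,2]>60)&(abs(W[...,0]-.43)<.15)&(abs(W[...,1]-.05)<.15)&(W[...,2]>-.02)
k,l,s,c=cv2.connectedComponentsWithStats(m.astype(np.uint8))
for i in range(1,k):
    if s[i,4]>15: print("lemon",c[i].round(),s[i,4],np.percentile(W[l==i],[3,50,97],axis=0).round(3).tolist())
ax=np.array([.530,.155]);q=o["ee_pos"];g=np.array([q[0],q[2]+.034]);v=g-ax
print("grip angle a",.7-np.arctan2(v[0],v[1]),"r",np.hypot(*v),q,o["wrist_force"],o["gripper_force"])
p2,_=env.grab_frame("scene")
cv2.imwrite(f"pics/{sys.argv[1]}.png",np.hstack([cv2.resize(p[150:330,220:380],(400,450)),cv2.resize(p2[150:330,190:350],(400,450))]))
E
python3 end.py e1; python3 lid.py; python3 tab.py
```

```text
lemon [312. 274.] 108 [[0.477, 0.032, 0.1], [0.487, 0.052, 0.119], [0.499, 0.065, 0.133]]
lemon [320. 292.] 210 [[0.433, 0.052, 0.054], [0.448, 0.076, 0.082], [0.469, 0.094, 0.097]]
grip angle a 1.7319966216719909 r 0.1374124176323265 [ 0.41205546 -0.21517633  0.19150715] [14.85705304 10.73751666 -2.84006613] 59.697423577308655
n 998 1154 lid angle from x/z slope 1.7010534805217876 x at .3 0.6167810132077478
[ 0.41193595 -0.21518129  0.19133008] [14.51889915 10.79053662 -4.00459509]
side tab 45 [[0.431, -0.125, 0.216], [0.444, -0.113, 0.227], [0.458, -0.102, 0.235]]
[ 0.41207067 -0.21518124  0.19160436]
```

View pics/e1.png

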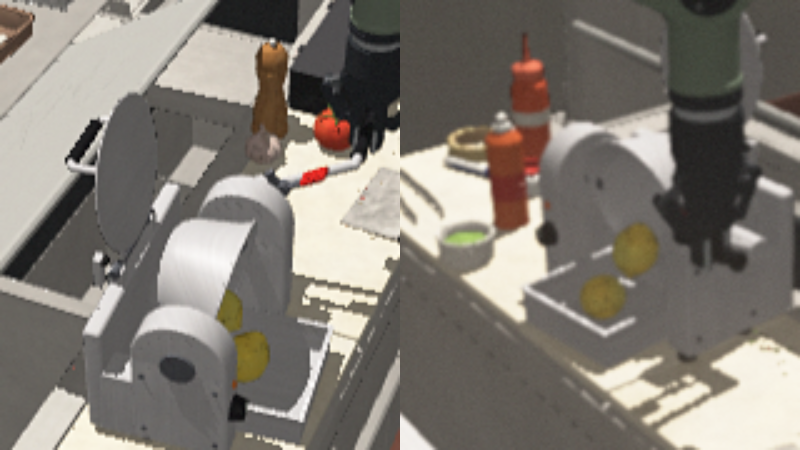

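The view shows the bowl tipped, with both lemons rolling down to the pan. I'll press the lever lightly against its stop and wait.

Emit:
arm_command(commands=[-1, 0, -0.15, 0.3, 0, -1, 0, -0.1, 0.2, 0, -1, 0, 0, 0, 0, -1, 0, 0, 0, 0, -1, 0, 0, 0, 0])

```text
t: 15.58
ee_pos: [0.4114, -0.2154, 0.1896]
tcp_rot: [0.007, 0.675, 0.738, 0.006]
wrist_force: [12.6, 13.7, 12.3]
grip_width: 0.193
gripper_force: 61.3
```

Emit:
arm_command(commands=[-1, 0, 0, 0, 0, -1, 0, 0, 0, 0, -1, 0, 0, 0, 0, -1, 0, 0, 0, 0, -1, 0, 0, 0, 0])

```text
t: 16.0
ee_pos: [0.4114, -0.2154, 0.1897]
tcp_rot: [0.007, 0.675, 0.738, 0.006]
wrist_force: [12.9, 14.1, 12.4]
grip_width: 0.19
gripper_force: 61.3
```

Emit:
arm_command(commands=[-1, 0, 0, 0, 0, -1, 0, 0, 0, 0, -1, 0, 0, 0, 0, -1, 0, 0, 0, 0, -1, 0, 0, 0, 0])

```text
t: 16.42
ee_pos: [0.4114, -0.2154, 0.1897]
tcp_rot: [0.007, 0.675, 0.738, 0.006]
wrist_force: [12.4, 14.8, 12.8]
grip_width: 0.191
gripper_force: 61.3
```

```bash
python3 end.py e2; python3 lid.py
```

```text
lemon [315. 287.] 27 [[0.478, 0.019, 0.031], [0.483, 0.029, 0.046], [0.494, 0.039, 0.06]]
lemon [335. 303.] 243 [[0.38, 0.042, 0.029], [0.4, 0.074, 0.048], [0.424, 0.092, 0.061]]
grip angle a 1.7461816583386385 r 0.13706111494643597 [ 0.41137127 -0.21536145  0.18965111] [12.44782775 14.79040062 12.79677556] 61.28654658794403
n 1008 1165 lid angle from x/z slope 1.6985018033083705 x at .3 0.6168525694394112
[ 0.41137441 -0.21539163  0.18965391] [11.93959413 13.41899193 12.02249032]
```

View pics/e2.png

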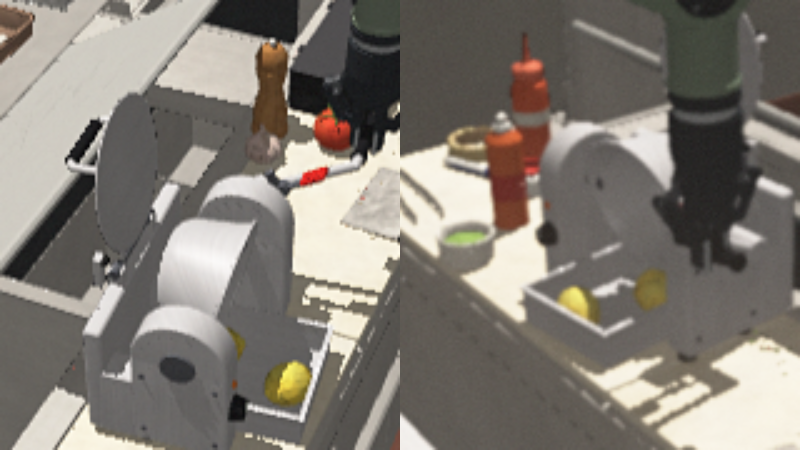

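Both lemons now lie in the pan, with their tops at about 60 mm, and the lever is held at its stop. I'm handing in.

```bash
python3 -c "
from workcell import env
print(env.close_job())"
```

```text
the job is handed in; nothing more can be done
None
```

The job is handed in and the verdict isn't shown: lid on its stop (about 1.70 rad), catch flipped off, lever held at its front stop, both lemons in the pan; while I pushed the lid back, the hand caught its edge and the wrist force briefly reached about 80 N (limit 120 N), and if the gripper's body took that load it breaks the 40 N limit.

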